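# Rock the jammed locating block out of the drilling jig

## Task

The wooden locating block is jammed upright in the pocket of the drilling jig. Grip its head and, while it is still in the pocket, rock it by about ten degrees along the pocket's length, first leaning away from the wooden fence and then towards the fence, and keep rocking until it is free; do not yank, or the loosely laid jig comes up off its bench plate with it. Finish still gripping the block, upright and still about 2 cm above the pocket it came from and touching nothing else, with the jig flat on its plate and the other things on the bench left alone.

Things in the scene. Friction and masses are not known exactly. Their poses are not given: they have to be found in the camera images.
- block_center (a point): Centre, half-way up, of the jammed wooden locating block, 90 mm tall (z up), about 0.1 kg. Lower 50 mm: foot 24 mm thick (x) by 60 mm long (y); upper 40 mm: narrower head 24 mm (x) by 38 mm (y), centred on the foot. At the start it stands upright on the pocket floor, its upper 56 mm above the housing. Grip the head across its 24 mm thickness.
- block_foot (a point): Centre of the block's underside, 45 mm below block_center along the block's z; same axes.
- block_top (a point): Centre of the block's top face, 45 mm above block_center along the block's z; same axes.
- pocket (a point): Centre of the pocket's mouth, level with the top of the jig's aluminium housing, 62 mm above the bench. Pocket 27 mm wide (x), 78 mm long (y, towards the fence), 34 mm deep; z up. Housing 70 mm (x) by 150 mm (y), on a plywood base 170 by 290 mm whose top is 22 mm above the bench. The block is free when its underside has passed both plunger noses.
- nose_a (a point): Tip of the spring plunger nose at the fence end of the pocket: 30 mm from the pocket's centre, 12 mm below its mouth (22 mm above its floor). It presses on the block's end face with about 34 N and yields 8 mm (2 N per mm). Friction here, 16 to 24 N, holds that end of the block. Leaning the block about one nose slides its other end up: so by turns it walks out.
- nose_b (a point): Tip of the same spring plunger nose at the other end of the pocket, 60 mm from nose_a.
- fence (a point): Middle of the top face of the wooden fence, a bar 150 mm (x) by 20 mm (y) by 45 mm tall across one end of the jig, 130 mm from the pocket's centre along the jig's y; top 67 mm above the bench. It marks which end is which; same axes as pocket.
- jig (a joint): Height in m by which the whole jig (about 2.5 kg) has lifted off its steel bench plate: 0 lying flat. Two dowels keep it from sliding or turning; only its own weight keeps it down, and a straight pull on the jammed block lifts it.
- bottle_center (a point): Bystander: middle of a clear water bottle, 66 mm diameter, 210 mm tall, standing. Leave alone.
- tape_center (a point): Bystander: middle of a roll of paper tape lying flat, 90 mm diameter, 30 mm high. Leave alone.
- offcut_center (a point): Bystander: middle of a board offcut 140 x 55 x 19 mm lying flat. Leave alone.
- screwdriver_grip (a point): Bystander: handle of a screwdriver lying on the bench. Leave alone.

How it is judged:
On the way, in this order (a step that is already met when the one before it is completed fails the run):
1. the block, still in the pocket, is leant away from the fence by more than 4 degrees (angle between block_center's own z axis and vertical above 0.07 rad and z of block_foot in the frame of pocket below -0.006 m and y of block_top in the frame of pocket below -0.004 m), for 0.1 s.
2. then, still in the pocket, it is leant towards the fence by more than 4 degrees (angle between block_center's own z axis and vertical above 0.07 rad and z of block_foot in the frame of pocket below -0.006 m and y of block_top in the frame of pocket above 0.004 m), for 0.1 s.
At the end, for the whole second after the job is handed in: The block is held by the fingers and by nothing else, its underside 8 to 40 mm above the pocket mouth and within 30 mm of its centre line, upright within 11 degrees, still (under 20 mm/s); the jig lies on its plate (within 2 mm); each bystander is within 30 mm of where it stood (z of block_foot in the frame of pocket between 0.008 and 0.04 m and horizontal distance between block_foot and pocket below 0.03 m and angle between block_center's own z axis and vertical below 0.2 rad and contact force between the fingers and block above 1 N and contact force between block and bench_plate below 0.05 N and linear speed of block below 0.02 m/s and value of joint jig below 0.002 m and distance of each of bottle_center, tape_center, offcut_center, screwdriver_grip from where it was at the start of the episode below 0.03 m); the arm keeps its last pose, push and grip.
It fails at once if the jig is pulled up more than 8 mm off its plate (value of joint jig above 0.008 m).
It fails at once if a bystander is moved by more than 30 mm (distance of any of bottle_center, tape_center, offcut_center, screwdriver_grip from where it was at the start of the episode above 0.03 m).
It also fails if it takes over 42 s, if anything falls off the work surface, if the arm or the gripper's body presses on something with over 40 N, if the wrist force passes 120 N, or if a joint passes its speed limit or range.

## Robot

A 6-joint arm with a two-finger parallel gripper is mounted at the origin on the work surface. World frame = base frame: x ahead of the robot, y to its left, z up, the work surface at z = 0. Lengths are in m, angles in rad, forces in N, time in s.
With the tool pointing down it reaches from about 0.325 to 0.875 m from the base axis. Payload 4.4 kg.
Tool frame: the origin (TCP) lies at the very end of the fingers, on their centre line; the grasp point (between the pads) lies 19 mm behind it; y points along the fingers, z is the direction in which the jaws open and shut, and the axes are right-handed (so a half turn about y gives the same grasp; the last joint's range is limited). The gripper opens to 85 mm and grips with 20 to 120 N. Pads are 22 mm wide; open, the fingers measure 114 mm over their backs; the gripper's body (76 mm by 85 mm) begins 54 mm behind the grasp point. The pads swing forward as they close: fully open they stand 13 mm farther back than shut.
Start: joints at [-1.325, 0.207, 1.542, -0, 1.393, -0.15], TCP at [0.222, -0.531, 0.231] pointing down, gripper open.
Joint ranges: [-2.73, 2.73], [-0.86, 2.22], [0.23, 2.46], [-1.11, 4.25], [0.08, 2.63], [-2.82, 2.82]. Speed limits (rad/s): [2.79, 2.79, 3.14, 3.14, 3.14, 3.14].

## Interface

Orientations are given as a unit quaternion [w, x, y, z].
In Python, from workcell import observe, capture, camera_params, hand_in gives the robot as it stands. The module is installed in compiled form; this text tells all that it offers.
- The arm moves only by the shell command python3 -m crank 'ROWS' [OPENING] [FORCE]. ROWS is JSON, a list of rows, each a list of 2 entries, a list of its own where there are three numbers: the shift along the tool's x, y, z in cm, then the turn, a rotation vector about the tool's x, y, z in rad. In form: [[[dx, dy, dz], [wx, wy, wz]], ...]. A call has exactly 8 rows; each row is the pose to reach, as a shift and turn from the pose commanded when the call began, along the tool's axes at that moment; what a row does not reach only later rows make up. A row lasts 1/12 s, in which the tool goes at most 41.7 mm and 7.16 degrees, less where a joint would pass 70% of its speed; a pose out of reach is approached as far as the arm can. A call with a gripper value outside its range is refused whole. OPENING is the closure in counts, from 0 (fully open) to 255 (shut), set as the call begins (- or left out, the last holds). The fingers move at their own pace and stop on an object; FORCE is the grip in N (left out, the last holds). Time passes only in rows, so rows that repeat a pose let the fingers close, or fill a call up. It gives the time, the measured TCP pose, the force and the opening at its end, in the units of the state.
- observe(): the state, without advancing time (a new reading comes with each control period).
- capture(name): name is "scene" or "side" or "wrist"; returns (picture, depth): 420x560x3 uint8, red, green, blue; 420x560 float32, m along the optical axis (not along the pixel's ray), 0 where there is no reading.
- camera_params(name): a dict with "vfov" (degrees; the focal length in pixels is half the picture's height over the tangent of half this angle, whatever the lens; pixels are square), "cx", "cy" (the principal point, pixels), "D" ([k1, k2, p1, p2, k3] as OpenCV has them; the pictures are not rectified), "R" (3x3) and "t" (3): a world point X has camera coordinates R X + t. Camera axes: x right, y down, z forward; pixel columns grow to the right and rows downward; lengths in m; the calibration is good to about 2 mm. A picture is of the moment at which its call begins: read the wrist's pose just before it. camera_params takes no time and is no camera call; for the wrist camera it gives the pose at the moment of the call.
- hand_in(): hands the job in, once; it reports no verdict.
The state is a dict: "clock": time; "joint_pos": joint angles; "joint_vel": joint speeds; "tau": joint torques, N m; "position": TCP position; "eef_rot": TCP orientation; "ft_force": force on the tool from outside, world axes, zero at the start; "moment": the same for the moment, N m; "finger_gap": finger opening in m.
Only numpy, scipy, OpenCV 4.12 (cv2) and the standard library are available. Lean on these libraries where they do the work, as an engineer would, in place of code of your own. Each camera call takes 0.05 s, during which the arm holds its last target. There are 200 camera calls.

## Working session

There is one attempt and no reset: what is moved stays moved. The work goes in short steps, Python scripts to look and compute and a shell command to move; the robot and the scene stay as the last step left them, time stands still between calls to the robot, and variables do not carry over. Pictures are saved under pics/ and viewed, about 8 in all and at most 12, crops included, and the job is handed in when it is done.

```bash
mkdir -p pics
cat > h.py <<'E'
import numpy as np, cv2
from workcell import observe, capture, camera_params
def cam(name):
    p=camera_params(name); f=210/np.tan(np.radians(p['vfov'])/2)
    K=np.array([[f,0,p['cx']],[0,f,p['cy']],[0,0,1]]); return K,np.array(p['D'],float),np.array(p['R']),np.array(p['t'])
def ray(c,uv):
    K,D,R,t=c; n=cv2.undistortPoints(np.array(uv,float).reshape(-1,1,2),K,D).reshape(-1,2)
    d=np.c_[n,np.ones(len(n))]@R; return -R.T@t,d
def onplane(c,uv,z):
    o,d=ray(c,uv); return o+d*((z-o[2])/d[:,2])[:,None]
def cloud(c,dep):
    v,u=np.mgrid[:420,:560]; uv=np.c_[u.ravel(),v.ravel()]
    o,d=ray(c,uv); P=o+d*dep.ravel()[:,None]; P[dep.ravel()==0]=np.nan; return P.reshape(420,560,3)
E
python3 - <<'E'
from h import *
print(observe())
for n in ['scene','side']:
    c=cam(n);im,d=capture(n); np.savez('pics/%s0.npz'%n,im=im,d=d,K=c[0],D=c[1],R=c[2],t=c[3])
    cv2.imwrite('pics/%s0.png'%n,im[...,::-1]); print(n,-c[2].T@c[3],c[2][2])
E
```

```text
{'clock': 0.0, 'joint_pos': array([-1.32549908e+00,  2.07472994e-01,  1.54297994e+00, -2.32077023e-05,
        1.39349439e+00, -1.50554755e-01]), 'joint_vel': array([ 0.00138544,  0.00063309, -0.00091417,  0.00016052,  0.00059926,
       -0.00088649]), 'tau': array([ 1.74291505e-03, -3.83029926e+01, -2.91593814e+01, -4.74516162e-05,
        1.03927410e-02, -3.28743241e-06]), 'position': array([ 0.22148148, -0.52979827,  0.23008335]), 'eef_rot': array([ 0.13899667, -0.13909164,  0.69413201, -0.69246964]), 'ft_force': array([ 0.12994983,  0.31356288, -0.05924385]), 'moment': array([-0.00303997, -0.00689195,  0.023852  ]), 'finger_gap': 0.08540298564756242}
scene [1.00478339 0.49636611 1.00081474] [-0.40564215 -0.44648694 -0.79756119]
side [ 0.37716963 -1.02396077  1.12561461] [ 0.10481591  0.71357252 -0.6926961 ]
```

```bash
python3 -c "
import cv2,numpy as np
a=cv2.imread('pics/scene0.png');b=cv2.imread('pics/side0.png');cv2.imwrite('pics/both.png',cv2.resize(np.vstack([a,b]),(400*1,600)))"
```

```text
(no output)
```

View pics/scene0.png

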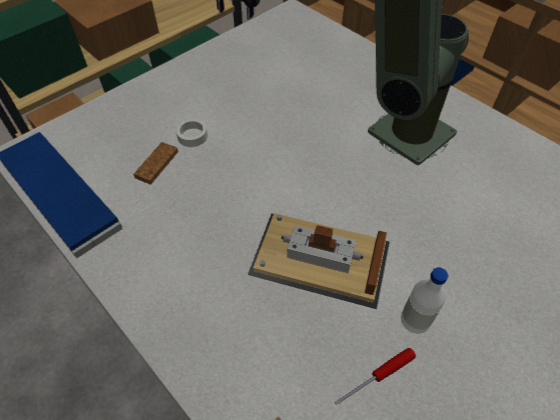

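View pics/side0.png

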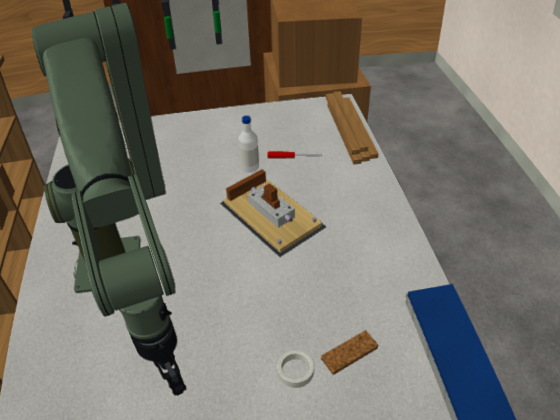

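The scene view shows the block at about (322,238), the fence bar at (377,262) and the bottle at (425,300) near the fence end. The side view agrees, with the block at (270,195) and the fence at (247,185).

Run:
```python
from h import *
for n,box in [('scene',(240,400,205,310)),('side',(215,330,165,255))]:
    z=np.load(f'pics/{n}0.npz'); c=(z['K'],z['D'],z['R'],z['t']); P=cloud(c,z['d']); im=z['im'].astype(int)
    u0,u1,v0,v1=box; Q=P[v0:v1,u0:u1].reshape(-1,3); C=im[v0:v1,u0:u1].reshape(-1,3)
    brown=(C[:,0]>1.7*C[:,2])&(C[:,0]<150)
    for nm,lo,hi,m in [('blocktop',.105,.13,True),('fence',.06,.075,brown),('housing',.056,.068,~brown),('base',.016,.028,True)]:
        S=Q[(Q[:,2]>lo)&(Q[:,2]<hi)&m]; S=S[~np.isnan(S[:,0])]
        if len(S)<5: print(n,nm,len(S)); continue
        med=np.median(S,0); S=S[np.linalg.norm(S[:,:2]-med[:2],axis=1)<.2]
        r=cv2.minAreaRect(S[:,:2].astype(np.float32)*1000); print(n,nm,len(S),S.mean(0).round(4),np.round(r[0],1),np.round(r[1],1),round(r[2],1))
# bottle
    T=P.reshape(-1,3); S=T[(T[:,2]>.19)&(T[:,2]<.23)&(T[:,0]>.3)&(T[:,0]<1)&(abs(T[:,1])<.6)]; C=im.reshape(-1,3)[(T[:,2]>.19)&(T[:,2]<.23)&(T[:,0]>.3)&(T[:,0]<1)&(abs(T[:,1])<.6)]
    b=C[:,2]>1.5*C[:,0]+30; print('cap',b.sum(),np.median(S[b],0) if b.any() else 0)
c=observe();
from scipy.spatial.transform import Rotation as Ro
print(Ro.from_quat(c['eef_rot'],scalar_first=True).as_matrix().round(3))
```

```text
scene blocktop 207 [0.5203 0.1196 0.1167] [517.6 117.8] [28.  38.3] 29.6
scene fence 566 [0.4664 0.2194 0.068 ] [489.7 166. ] [152.  168.2] 30.4
scene housing 1345 [0.5209 0.123  0.0624] [499.8 139.7] [ 95.  242.4] 40.2
scene base 4440 [0.5373 0.1202 0.0229] [517.4 118. ] [174.9 290.2] 29.9
cap 208 [0.48342826 0.37604629 0.21033768]
side blocktop 106 [0.513  0.1141 0.1151] [513.7 116.8] [28.5 46.1] 27.4
side fence 274 [0.4593 0.2027 0.0669] [487.2 165.9] [152.1 174.1] 33.4
side housing 589 [0.5113 0.1069 0.0616] [509.8 147. ] [147.1 240.7] 36.8
side base 2091 [0.518  0.0777 0.0222] [514.1 115.1] [175.3 292.7] 29.9
cap 50 [0.47365787 0.3692283  0.20973008]
[[-0.923 -0.001  0.386]
 [-0.386  0.002 -0.923]
 [-0.    -1.    -0.002]]
```

```bash
cat >> h.py <<'E'
from scipy.spatial.transform import Rotation as Ro
JX=np.array([np.cos(np.radians(29.9)),np.sin(np.radians(29.9)),0]); JY=np.array([-JX[1],JX[0],0])
RT=np.c_[-JY,[0,0,-1],JX]   # upright tool
def go(p,R=RT):
    s=observe(); M=Ro.from_quat(s['eef_rot'],scalar_first=True)
    print('t',s['clock'].__round__(2),'pos',s['position'].round(4),'F',np.round(s['ft_force'],1),'gap',round(s['finger_gap'],4))
    print('shift cm',(M.inv().apply(np.array(p)-s['position'])*100).round(2),'turn',(M.inv()*Ro.from_matrix(R)).as_rotvec().round(3))
E
python3 -c "
from h import *; go([.516,.1175,.20])"
```

```text
t 0.1 pos [ 0.2215 -0.5299  0.2302] F [0.1 0.  0.8] gap 0.0851
shift cm [-52.13   3.14 -48.37] turn [ 1.000e-03 -1.697e+00 -2.000e-03]
```

```bash
python3 -m crank '[[[-2.8,0.1,-2.6],[0,-0.1,0]],[[-5.6,0.2,-5.2],[0,-0.2,0]],[[-8.4,0.3,-7.8],[0,-0.3,0]],[[-11.2,0.4,-10.4],[0,-0.4,0]],[[-14,0.5,-13],[0,-0.5,0]],[[-16.8,0.6,-15.6],[0,-0.6,0]],[[-19.6,0.7,-18.2],[0,-0.7,0]],[[-22.4,0.8,-20.8],[0,-0.8,0]]]' 0 60; python3 -c "
from h import *; go([.516,.1175,.20])"
```

```text
clock: 0.77
position: [0.3482, -0.2503, 0.2229]
eef_rot: [0.399, -0.399, 0.584, -0.583]
ft_force: [1.2, -0.0, -0.5]
finger_gap: 0.0852
t 0.77 pos [ 0.3482 -0.2503  0.2229] F [ 1.2 -0.  -0.5] gap 0.0852
shift cm [-40.36   2.3    2.31] turn [ 0.    -0.893 -0.   ]
```

```bash
python3 -m crank '[[[-4,0.2,0.2],[0,-0.1,0]],[[-8,0.4,0.4],[0,-0.2,0]],[[-12,0.6,0.6],[0,-0.3,0]],[[-16,0.9,0.9],[0,-0.4,0]],[[-20,1.1,1.1],[0,-0.5,0]],[[-24,1.3,1.3],[0,-0.6,0]],[[-28,1.6,1.6],[0,-0.7,0]],[[-32,1.8,1.8],[0,-0.8,0]]]'; python3 -c "
from h import *; go([.516,.1175,.20])"
```

```text
clock: 1.43
position: [0.4822, 0.041, 0.2048]
eef_rot: [-0.595, 0.595, -0.382, 0.382]
ft_force: [0.6, 0.4, 0.1]
finger_gap: 0.0855
t 1.43 pos [0.4822 0.041  0.2048] F [0.6 0.4 0.1] gap 0.0855
shift cm [-5.54  0.47  6.26] turn [ 0.001 -0.092 -0.   ]
```

```bash
python3 -m crank '[[[-2,0.2,2],[0,-0.05,0]],[[-4,0.4,4],[0,-0.09,0]],[[-5.5,0.4,6.2],[0,-0.092,0]],[[-5.5,0.4,6.2],[0,-0.092,0]],[[-5.5,0.4,6.2],[0,-0.092,0]],[[-5.5,0.4,6.2],[0,-0.092,0]],[[-5.5,0.4,6.2],[0,-0.092,0]],[[-5.5,0.4,6.2],[0,-0.092,0]]]'
python3 - <<'E'
from h import *
go([.516,.1175,.079]); c=cam('wrist'); im,d=capture('wrist'); cv2.imwrite('pics/w1.png',im[...,::-1])
P=cloud(c,d).reshape(-1,3); C=im.reshape(-1,3).astype(int); near=np.hypot(P[:,0]-.516,P[:,1]-.1175)<.05
for lo,hi in [(.11,.125),(.055,.068)]:
    S=P[near&(P[:,2]>lo)&(P[:,2]<hi)]
    if len(S)>5: r=cv2.minAreaRect(S[:,:2].astype(np.float32)*1000); print(len(S),S.mean(0).round(4),r)
np.savez('pics/w1.npz',im=im,d=d,K=c[0],D=c[1],R=c[2],t=c[3])
E
```

```text
clock: 2.1
position: [0.5155, 0.1135, 0.2012]
eef_rot: [-0.611, 0.611, -0.356, 0.356]
ft_force: [0.2, 0.1, 0.2]
finger_gap: 0.0857
t 2.1 pos [0.5155 0.1135 0.2012] F [0.2 0.1 0.2] gap 0.0857
shift cm [-0.32 12.22  0.24] turn [ 0.    -0.006 -0.   ]
1379 [0.517  0.119  0.1162] ((517.5767822265625, 118.10075378417969), (24.031774520874023, 38.27760314941406), 30.41811752319336)
4121 [0.515  0.121  0.0603] ((517.4633178710938, 118.314697265625), (70.10502624511719, 99.70571899414062), 30.208759307861328)
```

View pics/w1.png

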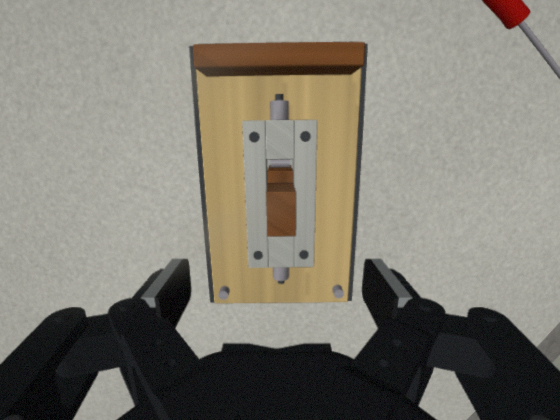

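The wrist view shows the jig square to the tool. The block top is at (281,211), with the fence at the top of the picture and the jaws either side. The measured top is 24.0 x 38.3 mm at (0.5175, 0.1183), which matches the given size, so I descend and grip.

```bash
python3 -m crank '[[[-0.3,1,0.4],[0,-0.01,0]],[[-0.3,3,0.4],[0,-0.01,0]],[[-0.3,5.5,0.4],[0,-0.01,0]],[[-0.3,8,0.4],[0,-0.01,0]],[[-0.3,10,0.4],[0,-0.01,0]],[[-0.3,11.5,0.4],[0,-0.01,0]],[[-0.3,12.2,0.4],[0,-0.01,0]],[[-0.3,12.2,0.4],[0,-0.01,0]]]' && python3 -m crank '[[[0,0,0],[0,0,0]],[[0,0,0],[0,0,0]],[[0,0,0],[0,0,0]],[[0,0,0],[0,0,0]],[[0,0,0],[0,0,0]],[[0,0,0],[0,0,0]],[[0,0,0],[0,0,0]],[[0,0,0],[0,0,0]]]' 255 120;  python3 -c "
from h import *; go([.5175,.1183,.079]); print(observe()['moment'])"
```

```text
clock: 2.82
position: [0.5159, 0.1189, 0.0769]
eef_rot: [-0.612, 0.614, -0.354, 0.351]
ft_force: [-1.0, -0.0, 0.2]
finger_gap: 0.0852
clock: 3.48
position: [0.5178, 0.1187, 0.0805]
eef_rot: [-0.613, 0.614, -0.352, 0.352]
ft_force: [-3.0, -2.1, 6.6]
finger_gap: 0.0228
t 3.48 pos [0.5178 0.1187 0.0805] F [-3.  -2.1  6.6] gap 0.0228
shift cm [ 0.02  0.15 -0.05] turn [0.001 0.006 0.001]
[-0.32995154  0.63251622  0.11212248]
```

```bash
cat > chk.py <<'E'
from h import *
import sys
s=observe(); M=Ro.from_quat(s['eef_rot'],scalar_first=True)
z=M.apply([0,-1,0]); o=np.array([.5175,.1183,0]); r=s['position']-o
print('t',round(s['clock'],2),'tool lean toY',np.degrees(np.arcsin(z@JY)).round(1),'toX',np.degrees(np.arcsin(z@JX)).round(1),'TCP jig',(r@JX*1e3).round(1),(r@JY*1e3).round(1),(r[2]*1e3).round(1))
F=np.array(s['ft_force']);m=np.array(s['moment']);print('F jig',(F@JX).round(1),(F@JY).round(1),F[2].round(1),'M',(m@JX).round(2),(m@JY).round(2),'gap',s['finger_gap'])
if len(sys.argv)>1:
    n='side'; c=cam('side'); im,d=capture('side'); crop=im[150:240,215:330]
    c2=cam('scene'); im2,d2=capture('scene'); crop2=im2[190:310,250:400]
    cv2.imwrite('pics/%s.png'%sys.argv[1],np.hstack([cv2.resize(crop,(460,360),interpolation=2),cv2.resize(crop2,(330,360),interpolation=2)])[...,::-1])
    # block colour points by depth: foot/head end-face points, jig coords
    for c,d,im in[(c,d,im),(c2,d2,im2)]:
        P=cloud(c,d).reshape(-1,3)-o; C=im.reshape(-1,3).astype(int); y=P@JY;x=P@JX
        m=(C[:,0]>1.5*C[:,2])&(C[:,0]>1.15*C[:,1])&(P[:,2]>.064)&(P[:,2]<.15)&(abs(x)<.02)&(abs(y)<.06)
        for lo in (.066,.074,.082,.09,.098,.106,.114,.122,.13):
            k=m&(P[:,2]>=lo)&(P[:,2]<lo+.008)
            if k.sum()>2: print(lo,k.sum(),'y %.1f..%.1f'%(y[k].min()*1e3,y[k].max()*1e3),end='; ')
        print()
E
python3 -m crank '[[[0.09,-0.09,0],[0,0,0.03]],[[0.18,-0.17,0],[0,0,0.06]],[[0.28,-0.26,0],[0,0,0.09]],[[0.37,-0.34,0],[0,0,0.12]],[[0.47,-0.41,0],[0,0,0.15]],[[0.56,-0.48,0],[0,0,0.175]],[[0.56,-0.48,0],[0,0,0.175]],[[0.56,-0.48,0],[0,0,0.175]]]' ; python3 chk.py r1
```

```text
clock: 4.15
position: [0.5201, 0.1145, 0.0843]
eef_rot: [0.641, -0.58, 0.405, -0.297]
ft_force: [-3.3, 1.6, 3.1]
finger_gap: 0.0227
t 4.15 tool lean toY -10.1 toX 0.1 TCP jig 0.3 -4.6 84.3
F jig -2.1 3.0 3.1 M 0.12 0.44 gap 0.022711466699239326
0.066 33 y -36.0..27.0; 0.074 36 y -36.3..25.1; 0.082 19 y -35.0..-11.7; 0.09 12 y -25.7..-14.5; 0.098 13 y -26.7..-14.1; 0.106 14 y -28.6..-23.0; 0.114 37 y -32.2..-4.4; 0.122 6 y -22.0..-11.9; 
0.066 53 y -33.2..27.1; 0.074 40 y -34.7..26.3; 0.082 59 y -24.3..25.0; 0.09 11 y 5.1..12.6; 0.098 15 y 4.7..12.0; 0.106 9 y 2.4..9.9; 0.114 25 y -21.1..9.7; 0.122 37 y -3.0..8.3; 0.13 4 y -14.7..-1.0;
```

View pics/r1.png

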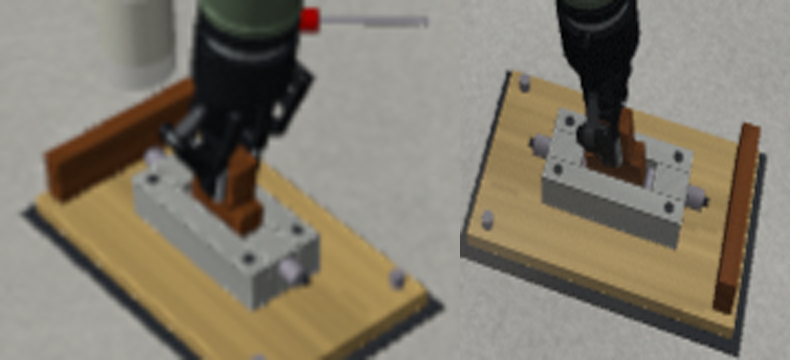

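The block leans about 9–10° away from the fence in both views. Its shoulder is raised at the fence end, and the jig is flat with small forces. Next I lean it the other way, about nose_a.

```bash
python3 -m crank '[[[-0.2,-0.13,0],[0,0,-0.05]],[[-0.41,-0.26,0],[0,0,-0.1]],[[-0.63,-0.38,0],[0,0,-0.15]],[[-0.85,-0.48,0],[0,0,-0.2]],[[-1.08,-0.57,0],[0,0,-0.25]],[[-1.31,-0.66,0],[0,0,-0.3]],[[-1.54,-0.73,0],[0,0,-0.35]],[[-1.54,-0.73,0],[0,0,-0.35]]]' ; python3 chk.py r2
```

```text
clock: 4.92
position: [0.5127, 0.1267, 0.0926]
eef_rot: [-0.58, 0.643, -0.296, 0.404]
ft_force: [2.7, -4.5, -8.5]
finger_gap: 0.0227
t 4.92 tool lean toY 10.1 toX -0.0 TCP jig 0.0 9.7 92.6
F jig 0.0 -5.2 -8.5 M -0.41 -0.06 gap 0.022704191108825923
0.066 28 y -26.9..24.1; 0.074 40 y -25.7..36.4; 0.082 22 y -23.0..26.8; 0.09 42 y -22.2..2.7; 0.098 21 y -13.4..6.0; 0.106 17 y -9.1..6.7; 0.114 19 y -7.7..4.9; 0.122 32 y -5.7..33.4; 0.13 29 y -4.1..30.6; 
0.066 42 y -26.3..31.3; 0.074 56 y -25.5..34.2; 0.082 49 y -23.4..37.2; 0.09 51 y -22.7..30.7; 0.098 18 y -20.5..-4.2; 0.106 10 y -7.6..-2.3; 0.114 9 y -6.2..1.2; 0.122 12 y -4.8..33.1; 0.13 26 y -4.0..34.0;
```

View pics/r2.png

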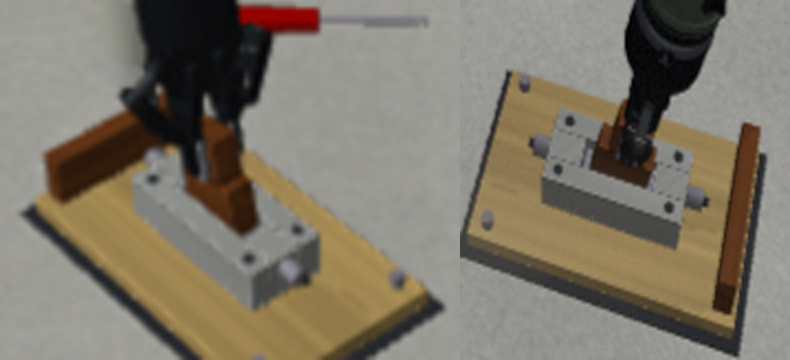

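Now it leans about 10° towards the fence with the jig flat, and the end away from the fence has risen to about nose level. I rock back about nose_b.

```bash
python3 -m crank '[[[0.25,-0.15,0],[0,0,0.05]],[[0.5,-0.29,0],[0,0,0.1]],[[0.77,-0.41,0],[0,0,0.15]],[[1.03,-0.52,0],[0,0,0.2]],[[1.31,-0.62,0],[0,0,0.25]],[[1.59,-0.71,0],[0,0,0.3]],[[1.87,-0.78,0],[0,0,0.35]],[[1.87,-0.78,0],[0,0,0.35]]]' ; python3 chk.py r3
```

```text
clock: 5.68
position: [0.5238, 0.1098, 0.1057]
eef_rot: [0.642, -0.578, 0.406, -0.298]
ft_force: [-2.0, -1.0, 0.1]
finger_gap: 0.0227
t 5.68 tool lean toY -10.1 toX -0.0 TCP jig 1.2 -10.6 105.7
F jig -2.2 0.1 0.1 M 0.01 0.35 gap 0.02267798395218255
0.066 29 y -29.6..32.2; 0.074 27 y -32.9..23.1; 0.082 29 y -35.7..24.0; 0.09 40 y -36.7..25.0; 0.098 28 y -35.6..15.1; 0.106 12 y -29.7..13.6; 0.114 10 y -31.9..-26.0; 0.122 12 y -32.8..-24.0; 0.13 16 y -35.0..-22.9; 
0.066 47 y -28.8..30.4; 0.074 57 y -31.2..30.0; 0.082 57 y -34.1..28.1; 0.09 60 y -35.8..26.3; 0.098 42 y -34.8..24.5; 0.106 68 y -0.7..22.2; 0.114 18 y -0.9..9.0; 0.122 18 y -4.0..7.5; 0.13 17 y -1.8..5.5;
```

```bash
python3 -m crank '[[[-0.2,-0.15,0],[0,0,-0.03]],[[-0.4,-0.3,0],[0,0,-0.06]],[[-0.6,-0.45,0],[0,0,-0.09]],[[-0.8,-0.6,0],[0,0,-0.12]],[[-1.0,-0.8,0],[0,0,-0.15]],[[-1.2,-1.0,-0.1],[0,0,-0.176]],[[-1.2,-1.0,-0.1],[0,0,-0.176]],[[-1.2,-1.0,-0.1],[0,0,-0.176]]]' ; python3 chk.py r4;python3 -c "
from h import *; go([.5175,.1183,.1345])"
```

```text
clock: 6.45
position: [0.5167, 0.1208, 0.1175]
eef_rot: [0.614, -0.613, 0.351, -0.353]
ft_force: [0.2, -0.1, -1.2]
finger_gap: 0.0222
t 6.45 tool lean toY 0.1 toX -0.1 TCP jig 0.5 2.6 117.5
F jig 0.1 -0.1 -1.2 M -0.0 -0.02 gap 0.022242913239052624
0.066 18 y -22.9..37.5; 0.074 38 y -23.8..33.1; 0.082 22 y -22.9..35.3; 0.09 34 y -23.9..31.5; 0.098 34 y -24.7..35.5; 0.106 42 y -26.8..34.8; 0.114 20 y -23.5..33.9; 0.122 11 y -15.4..-5.3; 0.13 17 y -17.2..-11.1; 
0.066 34 y -21.5..33.3; 0.074 44 y -21.6..35.1; 0.082 53 y -22.1..35.8; 0.09 48 y -22.7..35.3; 0.098 53 y -23.2..35.0; 0.106 54 y -26.4..34.4; 0.114 78 y -24.7..33.9; 0.122 15 y 12.8..22.7; 0.13 11 y 13.1..21.9; 
t 6.55 pos [0.5167 0.12   0.1171] F [-0.8  0.3 -1.4] gap 0.0227
shift cm [ 0.19 -1.74 -0.02] turn [-0.001  0.006  0.001]
```

View pics/r4.png

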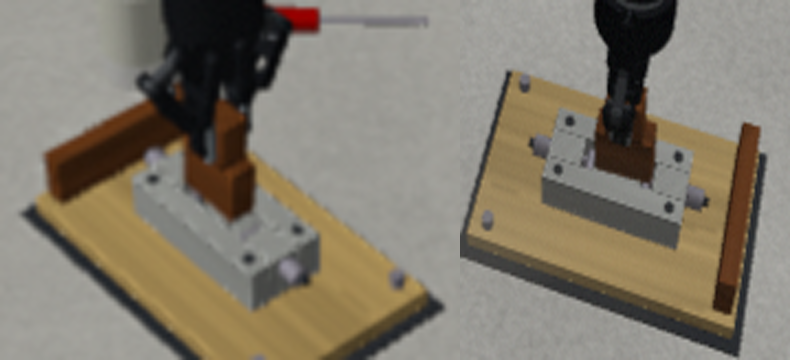

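The block stands upright, both noses are clear, and the wrist carries only about the block's weight (1.2 N). The block sits about 5 mm towards the fence, so I raise it the rest of the way and centre it.

```bash
python3 -m crank '[[[0,-0.3,0],[0,0,0]],[[0.1,-0.6,0],[0,0,0]],[[0.2,-0.9,0],[0,0,0]],[[0.3,-1.2,0],[0,0,0]],[[0.4,-1.4,0],[0,0,0]],[[0.5,-1.6,0],[0,0,0]],[[0.5,-1.6,0],[0,0,0]],[[0.5,-1.6,0],[0,0,0]]]' ; python3 -m crank '[[[0,0,0],[0,0,0]],[[0,0,0],[0,0,0]],[[0,0,0],[0,0,0]],[[0,0,0],[0,0,0]],[[0,0,0],[0,0,0]],[[0,0,0],[0,0,0]],[[0,0,0],[0,0,0]],[[0,0,0],[0,0,0]]]'; python3 chk.py r5
python3 - <<'E'
from h import *
for n in('scene','side'):
    z=np.load(f'pics/{n}0.npz'); c=cam(n); im,d=capture(n)
    A=cloud((z['K'],z['D'],z['R'],z['t']),z['d']);B=cloud(c,d); o=np.array([.5175,.1183,0])
    q=A-o; m=(abs(q@JX)>.04)&(abs(q@JX)<.08)&(abs(q@JY)<.1)&(abs(A[...,2]-.022)<.006)&(abs(B[...,2]-A[...,2])<.01)
    print(n,'base z before/after',np.nanmedian(A[m],0)[2],np.nanmedian(B[m],0)[2])
    q=B-o; C=im.astype(int); m=(C[...,0]>1.5*C[...,2])&(C[...,0]>1.15*C[...,1])&(abs(q@JX)<.02)&(abs(q@JY)<.045)&(B[...,2]>.066); print('block lowest z',np.nanpercentile(B[...,2][m],[0,2,5,10]))
    df=np.abs(im.astype(int)-z['im']).sum(2)>60; print('changed px bbox regions', [tuple(s) for s in cv2.connectedComponentsWithStats(df.astype(np.uint8))[2][1:] if s[4]>15])
E
```

```text
clock: 7.22
position: [0.5191, 0.1154, 0.133]
eef_rot: [-0.613, 0.613, -0.352, 0.353]
ft_force: [-0.0, 0.4, -0.3]
finger_gap: 0.0229
clock: 7.88
position: [0.5189, 0.1155, 0.1328]
eef_rot: [-0.613, 0.613, -0.352, 0.353]
ft_force: [-0.9, 0.9, -1.0]
finger_gap: 0.0225
t 7.88 tool lean toY 0.1 toX 0.0 TCP jig -0.2 -3.1 132.8
F jig -0.3 1.3 -1.0 M -0.01 -0.08 gap 0.022506643363040327
0.082 24 y -28.9..22.2; 0.09 30 y -27.2..28.9; 0.098 34 y -29.4..28.9; 0.106 32 y -31.2..32.2; 0.114 39 y -32.6..32.2; 0.122 40 y -32.2..31.1; 0.13 21 y -28.8..31.9; 
0.074 5 y -27.0..17.5; 0.082 41 y -27.5..27.1; 0.09 48 y -27.4..30.5; 0.098 56 y -27.7..30.3; 0.106 52 y -28.1..29.9; 0.114 53 y -28.6..29.2; 0.122 60 y -31.4..29.3; 0.13 73 y -30.5..28.6; 
scene base z before/after 0.023081683299082 0.023079886630367696
block lowest z [0.0759694  0.08325316 0.08698102 0.09136733]
changed px bbox regions [(np.int32(215), np.int32(0), np.int32(10), np.int32(13), np.int32(105)), (np.int32(241), np.int32(0), np.int32(20), np.int32(20), np.int32(215)), (np.int32(375), np.int32(0), np.int32(16), np.int32(15), np.int
[... 720 characters left out ...]
int32(41), np.int32(1091)), (np.int32(504), np.int32(70), np.int32(25), np.int32(37), np.int32(276)), (np.int32(415), np.int32(84), np.int32(8), np.int32(5), np.int32(19)), (np.int32(424), np.int32(87), np.int32(14), np.int32(10), np.int32(63)), (np.int32(306), np.int32(240), np.int32(32), np.int32(13), np.int32(166))]
side base z before/after 0.022235337535379096 0.022219629122518736
block lowest z [0.08089968 0.08573891 0.0894108  0.09360237]
changed px bbox regions [(np.int32(32), np.int32(0), np.int32(155), np.int32(396), np.int32(23554)), (np.int32(173), np.int32(41), np.int32(116), np.int32(168), np.int32(4778)), (np.int32(99), np.int32(253), np.int32(29), np.int32(35), np.int32(512))]
```

View pics/r5.png

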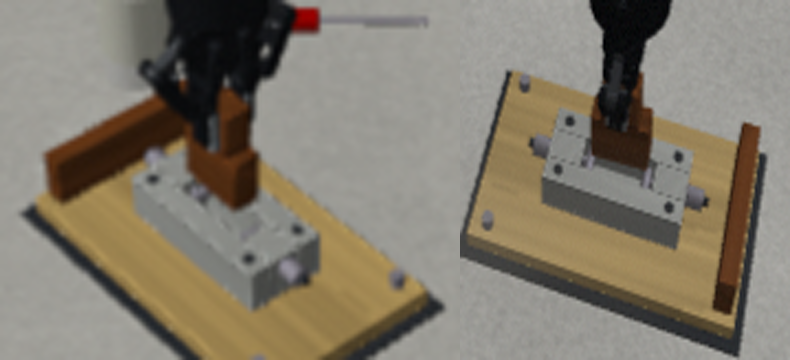

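The block hangs upright above the pocket, centred, with its underside at about z = 0.081 (19 mm above the mouth). Both views show it clear of the housing, the jig base is at its starting height, and the bystanders haven't changed. I'm handing in.

```bash
python3 -c "
from workcell import hand_in; print(hand_in())"
```

```text
the job is handed in; nothing more can be done
None
```

The block is free and I handed the job in at about 8 s of the 42 s allowed; no verdict came back. I gripped the head at 120 N and leaned the block about 10° away from the fence about nose_b. I then leaned it about 10° towards the fence about nose_a, and about 10° back about nose_b. That freed it, so I set it upright and raised it.

Last checks before handing in:
- **Block:** it was upright (tool lean 0.1°), centred within a few mm, and its underside was about 19 mm above the pocket mouth. The fingers were still closed on it and the wrist carried only about its weight (1 N).
- **Jig:** the base top was at the same height as at the start, within 0.1 mm in both cameras.
- **Bystanders:** no pixel changes where they stood.
- **Forces:** no reading taken between moves was over about 10 N; I did not see peaks during a move.

No check failed. While leaned, the block's angle read from depth was rougher, about 7–10° against the tool's 10.1°, which is still well over the 4° needed.

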